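# Release the safety tab and lift the latch of the seed case

## Robot

A 6-joint arm with a two-finger parallel gripper is mounted at the origin on the work surface. World frame = base frame: x ahead of the robot, y to its left, z up, the work surface at z = 0. Lengths are in m, angles in rad, forces in N, time in s.
With the tool pointing down it reaches from about 0.35 to 0.775 m from the base axis. Payload 5.5 kg.
Tool frame: the origin (TCP) lies between the finger pads; the fingertips stand 22 mm ahead of it and the grasp point (between the pads) lies 3 mm ahead of it (env.finger_overhang is the distance from the TCP to the fingertips, in m); y points along the fingers, x is the direction in which the jaws open and shut, and the axes are right-handed (so a half turn about y gives the same grasp; the last joint's range is limited). The gripper opens to 85 mm and grips with 20 to 120 N. Pads are 22 mm wide; open, the fingers measure 114 mm over their backs; the gripper's body (76 mm by 85 mm) begins 54 mm behind the grasp point. The pads swing forward as they close: fully open they stand 13 mm farther back than shut.
Start: joints at [-1.301, 0.313, 0.046, 1.304, 0, 1.431], TCP at [0.229, -0.527, 0.253] pointing down, gripper open.
Joint ranges: [-2.76, 2.76], [-0.86, 1.69], [-1.03, 1.26], [-2.2, 2.34], [-1.47, 1.5], [-3.14, 3.14]. Speed limits (rad/s): [2.57, 2.57, 3.14, 3.14, 3.14, 3.14].

## Interface

Orientations are given as a unit quaternion [w, x, y, z].
In Python, from workcell import monitor, cams, job, env gives the robot as it stands.
- The arm moves only by the tool drive_tool, never from a script. Its argument "plan" is text: rows parted by semicolons, each of 7 numbers parted by spaces: the opening, from -1 (shut) to 1 (fully open), then the shift along the tool's x, y, z in mm, then the turn, a rotation vector about the tool's x, y, z in degrees. In form: gripper x y z rx ry rz; .... A call has 1 to 8 rows; each row shifts and turns the pose as measured when the row begins, along the tool's axes as they then stand; what a row does not reach is not made up. A row lasts 1/8 s, in which the tool goes at most 62.5 mm and 10.7 degrees, less where a joint would pass 70% of its speed; a pose out of reach is approached as far as the arm can. A call is refused whole if a number of a shift passes 62.5 or a number of a turn 10.7, either way. A call with a gripper value outside its range is refused whole. The fingers move at their own pace and stop on an object; "grip_force" is the grip in N (left out, the last holds). Time passes only in rows, so rows that do not move let the fingers close. It gives the time, the measured TCP pose, the force and the opening at its end, in the units of the state.
- monitor.get_state(): the state, without advancing time (a new reading comes with each control period).
- cams.read_camera(name): name is "scene" or "top" or "wrist"; returns (picture, depth): 384x512x3 uint8, red, green, blue; 384x512 float32, m along the optical axis (not along the pixel's ray), 0 where there is no reading.
- cams.calibration(name): a dict with "fx", "fy", "cx", "cy" (pixels), "R" (3x3) and "t" (3): a world point X has camera coordinates R X + t. Camera axes: x right, y down, z forward; pixel columns grow to the right and rows downward; lengths in m; the calibration is good to about 2 mm. A picture is of the moment at which its call begins: read the wrist's pose just before it. calibration takes no time and is no camera call; for the wrist camera it gives the pose at the moment of the call.
- job.hand_in(): hands the job in, once; it reports no verdict.
The state is a dict: "clock": time; "joint_pos": joint angles; "qvel": joint speeds; "tau": joint torques, N m; "tcp_pos": TCP position; "orientation": TCP orientation; "wrist_force": force on the tool from outside, world axes, zero at the start; "ft_torque": the same for the moment, N m; "finger_gap": finger opening in m.
Only numpy, scipy, OpenCV 4.12 (cv2) and the standard library are available. Lean on these libraries where they do the work, as an engineer would, in place of code of your own. Each camera call takes 0.05 s, during which the arm holds its last target.

## Task

The seed case on the potting bench is locked. Gently slide the safety tab on its lock block towards the latch until you feel it come home against its springy stop, without straining it (keep your push below about 15 N), then take the latch by its bar and swing it up and over until it stands upright and the lid springs ajar, never forcing it. Leave the tab where it is, let go of everything and do not disturb the other things on the bench.

Things in the scene. Friction and masses are not known exactly. Their poses are not given: they have to be found in the camera images.
- case: Grey fixed seed case, 220 x 320 x 80 mm plus 20 mm lid. Origin on the bench under the body's middle; x from its front (robot side) to its back, y left seen from the robot, z up. Dark steel lock block against its front: x -185 to -110, y -130 to +90 mm, top at z = 100 mm, level with the lid's top. Lid's front edge at x = -105 mm.
- tab_fin (a point): Safety tab: steel slide on the lock block's top (right-hand part seen from the robot); 34 x 34 x 3 mm plate with an upright fin, 24 mm along x, 12 along y, top 27 mm above the block. Point: middle of the fin, 17 mm above the block's top. Slides along case +y (towards the latch) at about 2.5 N, stays where left. See tab for its stop. Axes as the case.
- tab: The same tab; origin on the block's top under the fin. Its start and its stop differ from case to case, unseen: 10 to 30 mm of travel bring it to a springy stop, felt as a steep rise (10 N per mm). Pressed lightly against it (5 to 10 N in all) it is home and the latch free. 3 mm short, the latch stays blocked; pressed 1.5 mm or more into the stop, the lock is strained.
- latch (a joint): Angle of the main latch in rad: 0 lying flat over the lid's front edge, growing as its free end is lifted up and over towards the robot, about 1.25 at its stop. A friction hinge (about 0.2 N m, some 3 to 4 N at the bar) keeps it at any angle. While the tab is not home it jams within 0.06 rad; never pull on beyond some 15 N.
- latch_bar (a point): Middle of the latch's bar: a round steel bar 10 mm thick along the case's y, 54 mm clear between its two sloping arms, carried by a 30 mm wide strap. With the latch flat it lies 60 mm behind (case +x) and 30 mm above the hinge line, 36 mm above the lid's top; fingers can straddle it front and back from above.
- latch_hinge (a point): Middle of the latch's hinge line, which runs along the case's y, 6 mm above the lock block's top. The latch turns about it.
- lid_front (a point): Middle of the lid's front edge, on its top: 100 mm above the bench when shut. The lid is sprung: hinged at its back, it rises by itself to about 113 mm there once the latch is up, and stops.
- pot: Bystander: small black plant pot, 68 mm wide, 60 mm tall; origin at its underside.
- tin: Bystander: low round tin, 64 mm wide, 55 mm tall; origin at its underside.
- marker: Bystander: marker pen, 14 mm thick, about 130 mm long, lying.
- dibber: Bystander: small hand brush, about 200 mm long, lying.
- sprayer: Bystander: white bottle, 68 mm wide, 170 mm tall; origin at its underside.
- labels: Bystander: grey box 80 x 60 x 50 mm with plant labels standing in it; origin at its underside.
- trowel: Bystander: flat hand trowel, about 270 mm long, lying.

How it is judged:
On the way, in this order (a step that is already met when the one before it is completed fails the run):
1. the safety tab has been slid along towards the latch (distance of tab_fin from where it was at the start of the episode above 0.006 m), for 0.2 s.
2. the latch is lifted to more than 0.8 rad (value of joint latch above 0.8 rad), for 0.2 s.
At the end, for the whole second after the job is handed in: The latch stands at more than 0.8 rad and is at rest, the lid has sprung ajar (its front edge more than 108 mm above the bench), the safety tab is still slid (more than 6 mm from its start) (value of joint latch above 0.8 rad and distance of tab_fin from where it was at the start of the episode above 0.006 m and height (world z) of lid_front above 0.108 m and velocity of joint latch between -0.05 and 0.05 rad/s); the robot touches nothing.
It fails at once if the safety tab is driven against its stop with more than 18 N (contact force between tab and case above 18 N).
It fails at once if the latch is forced while it is blocked (more than 60 N between it and its lock, about 20 N of lift at the bar) (contact force between latch and case above 60 N).
It fails at once if a bystander is shifted by more than 30 mm (distance of any of pot, tin, marker, dibber, sprayer, labels, trowel from where it was at the start of the episode above 0.03 m).
It also fails if it takes over 56 s, if anything falls off the work surface, if the arm or the gripper's body presses on something with over 40 N, if the wrist force passes 120 N, or if a joint passes its speed limit or range.

## Working session

There is one attempt and no reset: what is moved stays moved. The work goes in short steps, Python scripts to look and compute and a tool call to move; the robot and the scene stay as the last step left them, time stands still between calls to the robot, and variables do not carry over. Pictures are saved under pics/ and viewed, and the job is handed in when it is done.

Besides the shell and the picture viewer there is one more tool, called after "Request:" by a JSON object that holds its "method" and its "body", one argument or row to a line. drive_tool: Moves the arm, as the interface text tells. Its arguments: {"type":"object","properties":{"plan":{"type":"string"},"grip_force":{"type":"number"}},"required":["plan"]}

```bash
mkdir -p pics; cat > h.py <<'E'
import numpy as np,cv2
from workcell import monitor,cams,job,env
def snap(n,f):
    c=cams.calibration(n); p,d=cams.read_camera(n)
    np.savez('pics/'+f+'.npz',p=p,d=d,**{k:np.array(v) for k,v in c.items()})
    cv2.imwrite('pics/'+f+'.png',p[:,:,::-1]); return p,d,c
def world(f,u,v,depth=None):
    z=np.load('pics/'+f+'.npz'); d=z['d'][v,u] if depth is None else depth
    c=np.array([(u-z['cx'])/z['fx']*d,(v-z['cy'])/z['fy']*d,d])
    return z['R'].T@(c-z['t'])
def crop(f,x0,y0,x1,y1,s,o):
    im=cv2.imread('pics/'+f+'.png')[y0:y1,x0:x1]
    cv2.imwrite('pics/'+o+'.png',cv2.resize(im,None,fx=s,fy=s,interpolation=cv2.INTER_CUBIC))
E
python3 - <<'E'
from h import *
snap('scene','s0');snap('top','t0');
print(monitor.get_state())
E
```

```text
{'clock': 0.1, 'joint_pos': array([-1.30058215e+00,  3.13950710e-01,  4.50751511e-02,  1.30358576e+00,
       -2.85718970e-05,  1.43119456e+00]), 'qvel': array([-6.97831873e-04, -8.88883741e-04,  4.16837941e-03,  1.71097325e-04,
       -1.02782002e-03,  7.34872783e-05]), 'tau': array([ 1.51302105e-03, -4.81727064e+01,  2.99242973e+01,  1.28227743e-02,
       -2.02160782e-04,  1.06544192e-05]), 'tcp_pos': array([ 0.22897234, -0.52698312,  0.25247642]), 'orientation': array([ 0.59165879, -0.59089758,  0.38825037, -0.387352  ]), 'wrist_force': array([ 0.35233553, -0.24990085, -1.20153306]), 'ft_torque': array([-0.00710284, -0.0170439 , -0.00470954]), 'finger_gap': 0.08582513771572314}
```

View pics/s0.png

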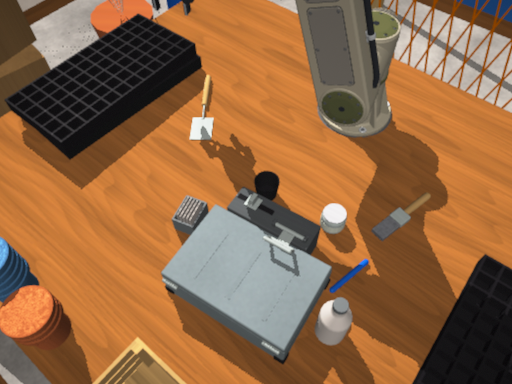

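View pics/t0.png

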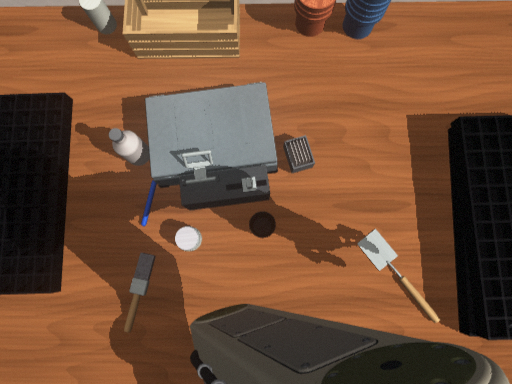

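```bash
python3 - <<'E'
from h import *
crop('t0',140,75,330,265,4,'t0c'); crop('s0',160,160,360,310,4,'s0c')
E
```

```text
(no output)
```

View pics/t0c.png

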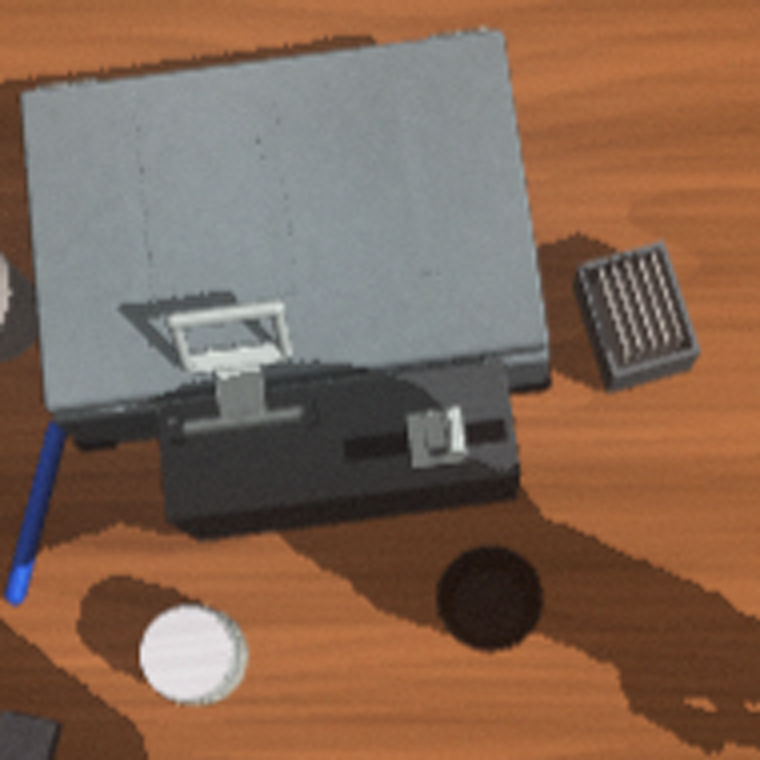

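View pics/s0c.png

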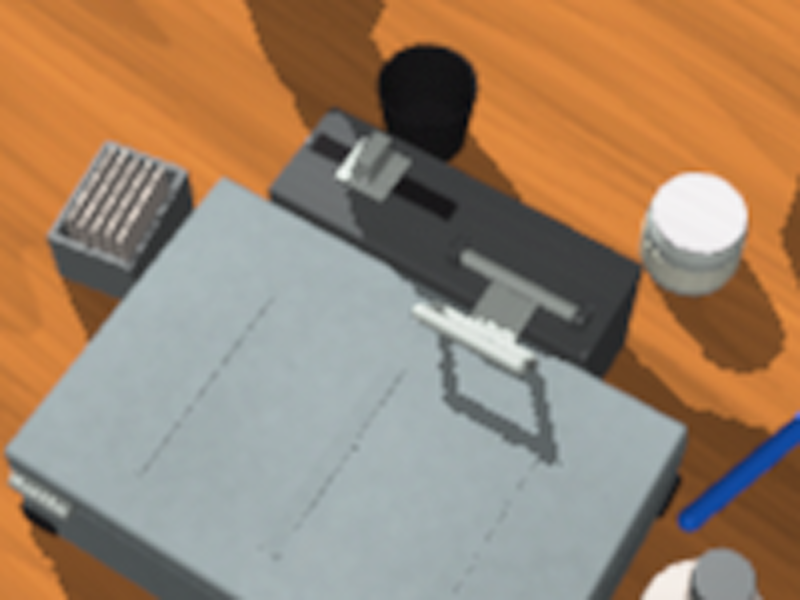

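```bash
python3 - <<'E'
from h import *
def atz(f,u,v,z):
    Z=np.load('pics/'+f+'.npz'); r=Z['R'].T@np.array([(u-Z['cx'])/Z['fx'],(v-Z['cy'])/Z['fy'],1]); o=-Z['R'].T@Z['t']
    return o+r*(z-o[2])/r[2]
T=lambda x,y:(140+x/4,75+y/4)
pts=dict(TL=(22,92,.1),TR=(500,30,.1),BR=(548,355,.1),BL=(48,408,.1),fin=(435,427,.127),finL=(428,430,.127),finR=(446,425,.127),barL=(170,318,.136),barR=(285,307,.136),hL=(185,427,.106),hR=(300,412,.106),blkBL=(185,530,.1),blkBR=(518,490,.1),pot=(490,597,.06),tin=(190,652,.055))
P={}
for k,(x,y,z) in pts.items():
    u,v=T(x,y);P[k]=atz('t0',u,v,z);print(k,P[k].round(4),world('t0',int(u),int(v)).round(4))
print(np.linalg.norm(P['TL']-P['TR']),np.linalg.norm(P['TL']-P['BL']))
S=lambda x,y:(160+x/4,160+y/4)
for k,(x,y,z) in dict(TL=(15,445,.1),BR=(222,182,.1),BL=(685,430,.1),fin=(375,150,.127),barR=(415,310,.141),barL=(530,362,.141),hR=(465,255,.106),hL=(585,312,.106)).items():
    u,v=S(x,y);print('s',k,atz('s0',u,v,z).round(4),world('s0',int(u),int(v)).round(4))
y=P['TL']+P['BL']-P['TR']-P['BR'];print('yaw',np.degrees(np.arctan2(-y[0],y[1])))
x=P['TL']+P['TR']-P['BL']-P['BR'];print('yaw',np.degrees(np.arctan2(x[1],x[0])))
print('c',sum(P[k] for k in('TL','TR','BR','BL'))/4)
from scipy.spatial.transform import Rotation as R
s=monitor.get_state();print(R.from_quat(np.roll(s['orientation'],-1)).as_matrix().round(3),env.finger_overhang)
E
```

```text
TL [0.7478 0.2847 0.1   ] [0.749  0.2869 0.0974]
TR [ 0.7879 -0.0249  0.1   ] [ 8.411e-01 -2.670e-02 -6.000e-04]
BR [ 0.5707 -0.0534  0.1   ] [ 0.599  -0.0586 -0.0014]
BL [0.5384 0.2575 0.1   ] [0.5385 0.2577 0.0995]
fin [0.5197 0.016  0.127 ] [0.5218 0.0179 0.1259]
finL [0.5179 0.0202 0.127 ] [0.5188 0.0202 0.1285]
finR [0.5209 0.0094 0.127 ] [0.5267 0.0113 0.1021]
barL [0.5855 0.1752 0.136 ] [0.5854 0.1755 0.1405]
barR [0.5919 0.1061 0.136 ] [0.6037 0.1114 0.1028]
hL [0.5247 0.1704 0.106 ] [0.5251 0.1695 0.1134]
hR [0.5338 0.0997 0.106 ] [0.5327 0.0991 0.1113]
blkBL [0.4617 0.1696 0.1   ] [0.4671 0.1768 0.069 ]
blkBR [ 0.4857 -0.034   0.1   ] [ 0.4979 -0.0346  0.0321]
pot [ 0.4237 -0.0168  0.06  ] [ 0.4288 -0.0159  0.0057]
tin [0.3897 0.1734 0.055 ] [0.3897 0.1747 0.0546]
0.31219663154538224 0.2111483184650827
s TL [ 0.7848 -0.0212  0.1   ] [ 0.7857 -0.0222  0.1014]
s BR [ 0.584  -0.0484  0.1   ] [ 0.5848 -0.049   0.1027]
s BL [0.5423 0.2613 0.1   ] [0.543  0.2607 0.1028]
s fin [0.5206 0.0208 0.127 ] [0.5208 0.0186 0.1273]
s barR [0.5958 0.1116 0.141 ] [0.595  0.1088 0.139 ]
s barL [0.5812 0.1799 0.141 ] [0.5768 0.1761 0.1319]
s hR [0.5338 0.1    0.106 ] [0.5355 0.1003 0.112 ]
s hL [0.5201 0.1767 0.106 ] [0.5251 0.1785 0.1154]
yaw 6.651425989527447
yaw 7.427057854861483
c [0.661179   0.11598336 0.1       ]
[[ 0.398 -0.     0.917]
 [-0.917  0.002  0.398]
 [-0.002 -1.     0.   ]] 0.022
```

Request:
{"method": "drive_tool", "body": {
  "plan": "-1 -35 0 47 0 0 0; -1 -35 0 47 0 0 0; -1 -35 0 47 0 0 0; -1 -35 0 47 0 0 0; -1 -35 0 47 0 0 0; -1 -35 0 47 0 0 0; -1 -35 0 47 0 0 0; -1 0 0 0 0 -10 0"
}}

```text
clock: 1.1
tcp_pos: [0.4381, -0.1607, 0.2494]
orientation: [0.624, -0.622, 0.336, -0.333]
wrist_force: [0.6, -0.4, 0.4]
finger_gap: -0.0002
```

```bash
cat >> h.py <<'E'
from scipy.spatial.transform import Rotation as Ro
EX=np.array([np.cos(np.radians(7.3)),np.sin(np.radians(7.3)),0]);EY=np.array([-EX[1],EX[0],0])
def st():
    s=monitor.get_state();M=Ro.from_quat(np.roll(s['orientation'],-1)).as_matrix()
    print('t',round(s['clock'],2),'q',s['joint_pos'].round(3),'p',s['tcp_pos'].round(4),'F',s['wrist_force'].round(2),'gap',round(s['finger_gap'],4))
    print(M.round(3).tolist(),'yaw z',np.degrees(np.arctan2(M[1,2],M[0,2])).round(2)); return s,M
def to(X):
    s,M=st(); print('shift tool mm',(M.T@(np.array(X)-s['tcp_pos'])*1000).round(1))
E
python3 -c "
from h import *
st()"
```

```text
t 1.1 q [-0.526  0.108 -0.223  1.244  0.004  2.03 ] p [ 0.4381 -0.1607  0.2494] F [ 0.59 -0.35  0.4 ] gap -0.0002
[[0.552, -0.002, 0.834], [-0.834, 0.006, 0.552], [-0.006, -1.0, 0.001]] yaw z 33.53
```

Request:
{"method": "drive_tool", "body": {
  "plan": "-1 0 0 0 0 -10.6 0; -1 0 0 0 0 -10.6 0; -1 0 0 0 0 -10.6 0; -1 0 0 0 0 -10.6 0; -1 0 0 0 0 -10.6 0; -1 0 0 0 0 -10.6 0"
}}

```text
clock: 1.85
tcp_pos: [0.4372, -0.1574, 0.247]
orientation: [0.709, -0.702, -0.045, 0.05]
wrist_force: [-0.3, 0.3, 0.8]
finger_gap: 0.0002
```

```bash
python3 -c "
from h import *
to([.523,-.022,.2])"
```

```text
t 1.85 q [-0.521  0.11  -0.227  1.244  0.004  0.915] p [ 0.4372 -0.1574  0.247 ] F [-0.25  0.34  0.77] gap 0.0002
[[0.991, -0.007, -0.135], [0.135, 0.008, 0.991], [-0.006, -1.0, 0.009]] yaw z 97.73
shift tool mm [103.5  47.5 122.2]
```

Request:
{"method": "drive_tool", "body": {
  "plan": "-1 35 15 41 0 0 0; -1 35 16 41 0 0 0; -1 34 16 40 0 0.4 0; -1 0 0 0 0 0 0"
}}

```text
clock: 2.35
tcp_pos: [0.5256, -0.0199, 0.198]
orientation: [0.709, -0.703, -0.042, 0.047]
wrist_force: [-0.4, -0.9, -0.1]
finger_gap: 0.0002
```

```bash
python3 -c "
from h import *
snap('wrist','w1');snap('scene','s1');crop('s1',160,60,360,260,3,'s1c')
to([.523,-.015,.131])"
```

```text
t 2.45 q [-0.198  0.246 -0.179  1.154  0.005  1.25 ] p [ 0.525  -0.0223  0.1993] F [0.7  0.48 0.04] gap -0.0004
[[0.992, -0.007, -0.122], [0.122, 0.006, 0.992], [-0.006, -1.0, 0.007]] yaw z 97.01
shift tool mm [-0.7 68.3  7. ]
```

View pics/w1.png

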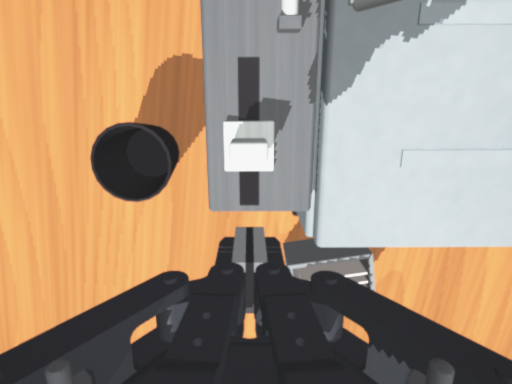

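View pics/s1c.png

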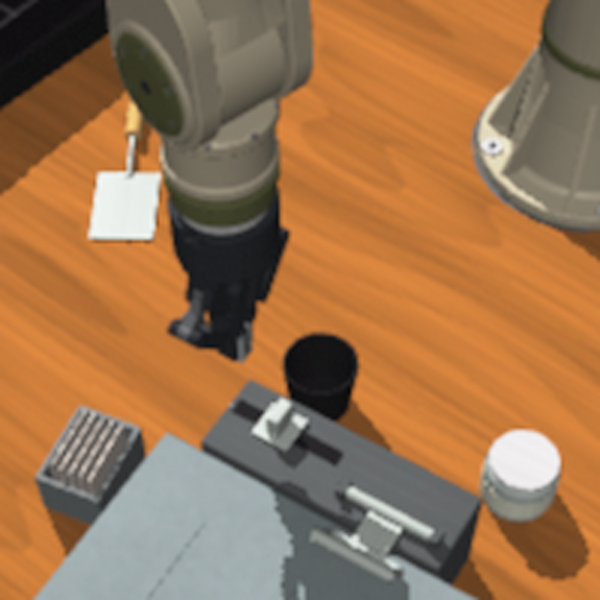

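```bash
python3 -c "
from h import *
for u,v in [(230,141),(266,141),(248,141),(248,139),(248,144),(248,165),(228,168),(270,168),(228,124),(270,124),(212,207),(308,207),(289,3),(289,20)]: print(u,v,world('w1',u,v).round(4))
crop('w1',190,90,330,220,5,'w1c')"
```

```text
230 141 [0.5065 0.0187 0.1042]
266 141 [0.5297 0.0236 0.1189]
248 141 [0.5184 0.0225 0.1216]
248 139 [0.5183 0.0226 0.1122]
248 144 [0.5186 0.0213 0.1265]
248 165 [0.5206 0.0037 0.103 ]
228 168 [ 0.5072 -0.      0.1034]
270 168 [0.5359 0.0036 0.1036]
228 124 [0.504  0.0298 0.1041]
270 124 [0.5317 0.0332 0.1036]
212 207 [ 0.4985 -0.0311  0.0998]
308 207 [ 0.5682 -0.0229  0.0978]
289 3 [0.5323 0.1039 0.1109]
289 20 [0.5337 0.095  0.111 ]
```

View pics/w1c.png

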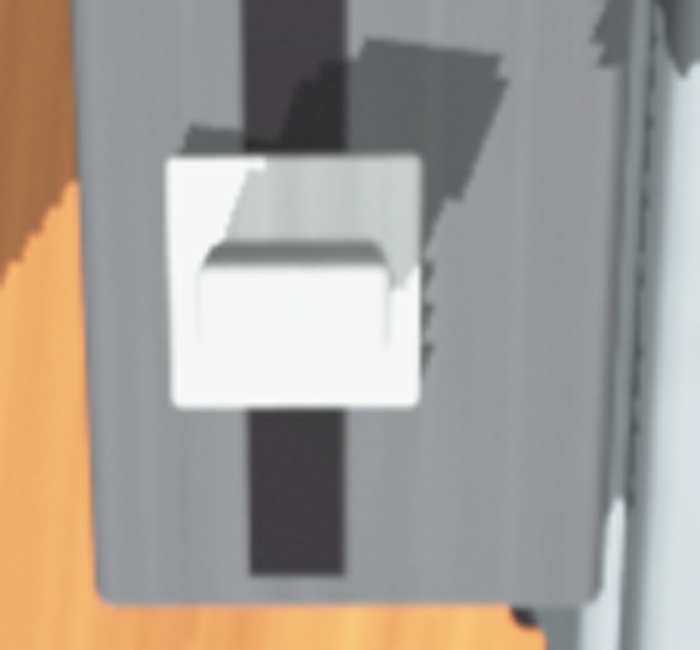

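Request:
{"method": "drive_tool", "body": {
  "plan": "-1 -4 30 0 0 0 0; -1 0 28 0 0 0 0; -1 0 8 0 0 0 0; -1 0 0 0 0 0 0"
}}

```text
clock: 2.95
tcp_pos: [0.5202, -0.027, 0.1348]
orientation: [0.708, -0.704, -0.04, 0.042]
wrist_force: [-0.2, 0.5, 0.8]
finger_gap: -0.0
```

```bash
python3 -c "
from h import *
to([.52,-.004,.131])"
```

```text
t 2.95 q [-0.208  0.28  -0.3    0.994  0.004  1.246] p [ 0.5202 -0.027   0.1348] F [-0.17  0.49  0.77] gap -0.0
[[0.993, -0.003, -0.116], [0.116, 0.004, 0.993], [-0.003, -1.0, 0.005]] yaw z 96.66
shift tool mm [ 2.5  3.9 22.9]
```

Request:
{"method": "drive_tool", "body": {
  "plan": "-1 1 3 6 0 -0.6 0; -1 1 0 6 0 0 0; -1 0 0 4 0 0 0; -1 0 0 2 0 0 0; -1 0 0 1 0 0 0; -1 0 0 1 0 0 0"
}}

```text
clock: 3.7
tcp_pos: [0.5215, -0.0061, 0.135]
orientation: [0.707, -0.704, -0.046, 0.044]
wrist_force: [-0.0, -0.2, -0.3]
finger_gap: -0.0002
```

Request:
{"method": "drive_tool", "body": {
  "plan": "-1 0 0 2 0 0 0; -1 0 0 2 0 0 0"
}}

```text
clock: 3.95
tcp_pos: [0.521, -0.002, 0.1349]
orientation: [0.707, -0.704, -0.046, 0.044]
wrist_force: [1.0, 0.3, 0.5]
finger_gap: -0.0005
```

Request:
{"method": "drive_tool", "body": {
  "plan": "-1 0 0 2 0 0 0; -1 0 0 2 0 0 0"
}}

```text
clock: 4.2
tcp_pos: [0.5205, 0.0017, 0.1349]
orientation: [0.706, -0.705, -0.045, 0.044]
wrist_force: [-0.4, -2.7, -0.6]
finger_gap: -0.0003
```

Request:
{"method": "drive_tool", "body": {
  "plan": "-1 0 0 2 0 0 0; -1 0 0 2 0 0 0; -1 0 0 2 0 0 0; -1 0 0 1 0 0 0"
}}

```text
clock: 4.7
tcp_pos: [0.5196, 0.0081, 0.1349]
orientation: [0.706, -0.706, -0.045, 0.044]
wrist_force: [0.0, -3.1, -0.0]
finger_gap: -0.0004
```

Request:
{"method": "drive_tool", "body": {
  "plan": "-1 0 0 0.8 0 0 0"
}}

```text
clock: 4.82
tcp_pos: [0.5195, 0.009, 0.1349]
orientation: [0.706, -0.706, -0.045, 0.044]
wrist_force: [0.3, -2.8, 0.2]
finger_gap: 0.0004
```

Request:
{"method": "drive_tool", "body": {
  "plan": "-1 0 0 0.8 0 0 0"
}}

```text
clock: 4.95
tcp_pos: [0.5194, 0.0098, 0.135]
orientation: [-0.706, 0.706, 0.045, -0.044]
wrist_force: [0.1, -2.2, 0.3]
finger_gap: 0.0001
```

Request:
{"method": "drive_tool", "body": {
  "plan": "-1 0 0 0.6 0 0 0; -1 0 0 0.4 0 0 0"
}}

```text
clock: 5.2
tcp_pos: [0.5192, 0.0109, 0.1349]
orientation: [0.706, -0.706, -0.045, 0.044]
wrist_force: [0.2, -3.2, 0.1]
finger_gap: 0.0002
```

Request:
{"method": "drive_tool", "body": {
  "plan": "-1 0 0 0.6 0 0 0; -1 0 0 0.4 0 0 0"
}}

```text
clock: 5.45
tcp_pos: [0.5191, 0.0119, 0.135]
orientation: [-0.706, 0.706, 0.045, -0.044]
wrist_force: [-0.5, -2.8, -0.6]
finger_gap: -0.0003
```

Request:
{"method": "drive_tool", "body": {
  "plan": "-1 0 0 0.6 0 0 0; -1 0 0 0.4 0 0 0"
}}

```text
clock: 5.7
tcp_pos: [0.519, 0.0129, 0.1349]
orientation: [-0.706, 0.706, 0.045, -0.044]
wrist_force: [-0.3, -1.7, -0.3]
finger_gap: -0.0002
```

Request:
{"method": "drive_tool", "body": {
  "plan": "-1 0 0 0.6 0 0 0; -1 0 0 0.4 0 0 0"
}}

```text
clock: 5.95
tcp_pos: [0.5188, 0.014, 0.1349]
orientation: [-0.706, 0.706, 0.045, -0.044]
wrist_force: [-0.0, -2.9, -0.4]
finger_gap: -0.0002
```

Request:
{"method": "drive_tool", "body": {
  "plan": "-1 0 0 0.6 0 0 0; -1 0 0 0.4 0 0 0"
}}

```text
clock: 6.2
tcp_pos: [0.5187, 0.0151, 0.1349]
orientation: [-0.706, 0.706, 0.045, -0.044]
wrist_force: [0.3, -2.2, 0.6]
finger_gap: -0.0
```

Request:
{"method": "drive_tool", "body": {
  "plan": "-1 0 0 0.6 0 0 0; -1 0 0 0.4 0 0 0"
}}

```text
clock: 6.45
tcp_pos: [0.5186, 0.0154, 0.135]
orientation: [-0.705, 0.706, 0.045, -0.044]
wrist_force: [-0.4, -4.4, 0.2]
finger_gap: 0.0003
```

Request:
{"method": "drive_tool", "body": {
  "plan": "-1 0 0 0.6 0 0 0"
}}

```text
clock: 6.58
tcp_pos: [0.5186, 0.0156, 0.135]
orientation: [-0.705, 0.707, 0.045, -0.044]
wrist_force: [-0.2, -6.2, -0.2]
finger_gap: -0.0
```

Request:
{"method": "drive_tool", "body": {
  "plan": "-1 0 0 0.6 0 0 0"
}}

```text
clock: 6.7
tcp_pos: [0.5186, 0.0156, 0.135]
orientation: [-0.704, 0.707, 0.045, -0.043]
wrist_force: [0.0, -5.7, -0.9]
finger_gap: -0.0001
```

Request:
{"method": "drive_tool", "body": {
  "plan": "-1 0 0 0.8 0 0 0"
}}

```text
clock: 6.82
tcp_pos: [0.5186, 0.0158, 0.135]
orientation: [-0.704, 0.708, 0.044, -0.043]
wrist_force: [-0.2, -6.6, -0.7]
finger_gap: 0.0004
```

Request:
{"method": "drive_tool", "body": {
  "plan": "-1 0 0 1 0 0 0"
}}

```text
clock: 6.95
tcp_pos: [0.5186, 0.0159, 0.1351]
orientation: [-0.703, 0.708, 0.044, -0.043]
wrist_force: [0.8, -6.8, -0.4]
finger_gap: 0.0001
```

Request:
{"method": "drive_tool", "body": {
  "plan": "-1 0 0 -6 -0.3 0 0; -1 0 -30 -4 0 0 0; -1 0 -40 0 0 0 0; 1 20 -40 25 0 0 0; 1 20 0 25 0 0 0; 1 0 0 0 0 0 0"
}}

```text
clock: 7.7
tcp_pos: [0.5529, 0.066, 0.2476]
orientation: [-0.705, 0.706, 0.044, -0.044]
wrist_force: [-0.0, -0.5, 0.8]
finger_gap: 0.0544
```

```bash
python3 -c "
from h import *
st();snap('wrist','w2');snap('scene','s2');crop('s2',160,60,360,260,3,'s2c')
"
```

```text
t 7.7 q [-2.500e-02  2.780e-01 -1.500e-02  1.276e+00 -1.000e-03  1.422e+00] p [0.5529 0.066  0.2476] F [-0.03 -0.48  0.82] gap 0.0544
[[0.992, 0.001, -0.124], [0.124, -0.001, 0.992], [0.001, -1.0, -0.002]] yaw z 97.14
```

View pics/w2.png

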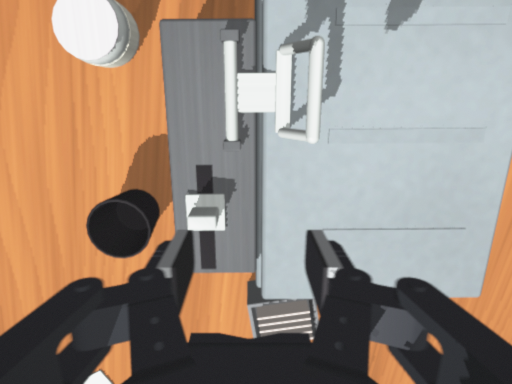

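View pics/s2c.png

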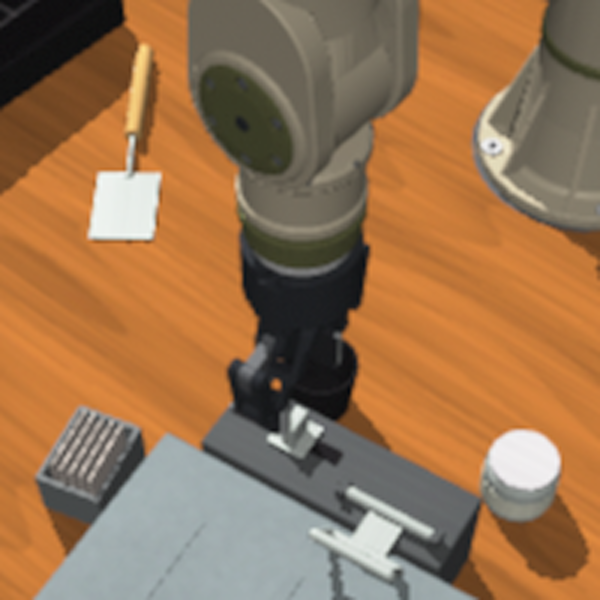

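```bash
python3 -c "
from h import *
for u,v in [(319,60),(317,90),(315,120),(231,60),(231,90),(231,125),(205,213),(205,214),(255,92),(283,90),(300,90)]: print(u,v,world('w2',u,v).round(4))
crop('w2',180,20,360,240,3,'w2c')"
```

```text
319 60 [0.5873 0.1631 0.1402]
317 90 [0.5892 0.144  0.1414]
315 120 [0.5918 0.124  0.1397]
231 60 [0.5271 0.1585 0.1109]
231 90 [0.5294 0.137  0.1103]
231 125 [0.5323 0.1105 0.1105]
205 213 [0.5191 0.0373 0.1202]
205 214 [0.5196 0.0379 0.1241]
255 92 [0.5482 0.1379 0.1045]
283 90 [0.5695 0.142  0.1088]
300 90 [0.584  0.144  0.1001]
```

View pics/w2c.png

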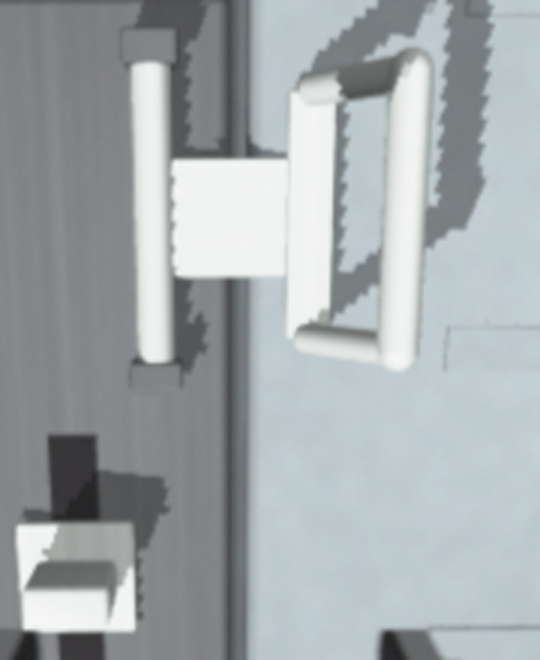

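Request:
{"method": "drive_tool", "body": {
  "plan": "0 23 0 36 0 0 0; 0 23 30 36 0 0 0; 0 0 36 0 0 0 0; 0 0 0 0 0 0 0"
}}

```text
clock: 8.3
tcp_pos: [0.5875, 0.1404, 0.1788]
orientation: [-0.705, 0.706, 0.041, -0.043]
wrist_force: [-0.4, 0.1, 1.0]
finger_gap: 0.043
```

```bash
python3 -c "
from h import *
to([.5895,.1435,.142]);snap('wrist','w3');
"
```

```text
t 8.3 q [ 1.020e-01  4.010e-01 -1.000e-02  1.162e+00 -1.000e-03  1.555e+00] p [0.5875 0.1404 0.1788] F [-0.37  0.07  0.96] gap 0.043
[[0.993, -0.003, -0.118], [0.118, -0.002, 0.993], [-0.003, -1.0, -0.001]] yaw z 96.79
shift tool mm [ 2.4 36.8  2.9]
```

View pics/w3.png

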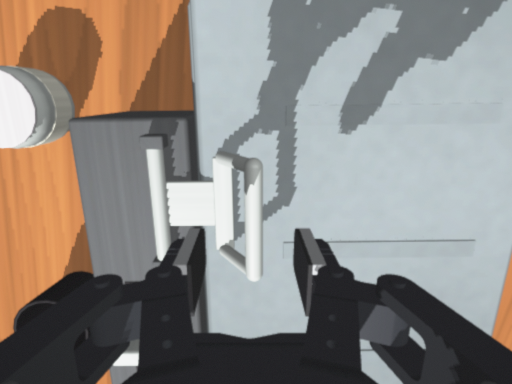

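Request:
{"method": "drive_tool", "body": {
  "plan": "0 2 15 3 0 0 0; 0 0 15 0 0 0 0; 0 0 6 0 0 0 0; 0 0 1 0 0 0 0"
}}

```text
clock: 8.85
tcp_pos: [0.592, 0.1422, 0.1451]
orientation: [-0.706, 0.706, 0.043, -0.039]
wrist_force: [1.2, -0.1, 0.5]
finger_gap: 0.0423
```

```bash
python3 -c "
from h import *
to([.5895,.1435,.142]);snap('wrist','w4');
"
```

```text
t 8.85 q [ 1.040e-01  4.240e-01 -6.200e-02  1.080e+00 -1.000e-03  1.559e+00] p [0.592  0.1422 0.1451] F [ 1.18 -0.12  0.46] gap 0.0423
[[0.993, 0.005, -0.115], [0.115, -0.0, 0.993], [0.005, -1.0, -0.001]] yaw z 96.63
shift tool mm [-2.3  3.1  1.6]
```

View pics/w4.png

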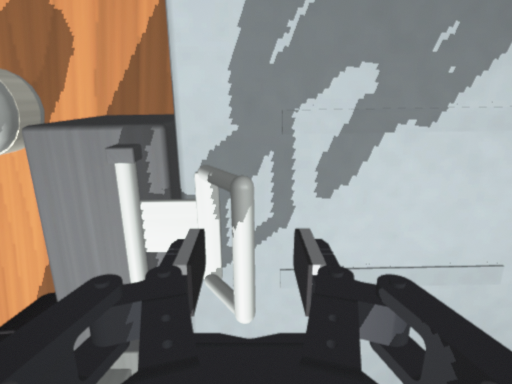

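Request:
{"method": "drive_tool", "body": {
  "plan": "0 -2.3 3 1.5 0 0 0; 0 0 1 0 0 0 0; -0.5 0 0 0 0 0 0; -1 0 0 0 0 0 0; -1 0 0 0 0 0 0; -1 0 0 0 0 0 0",
  "grip_force": 30
}}

```text
clock: 9.65
tcp_pos: [0.5891, 0.1436, 0.142]
orientation: [-0.706, 0.706, 0.043, -0.039]
wrist_force: [-0.0, -0.7, -1.0]
finger_gap: 0.0088
```

```bash
python3 -c "
from h import *
st();snap('wrist','w5');
"
```

```text
t 9.65 q [ 1.070e-01  4.210e-01 -7.400e-02  1.070e+00 -1.000e-03  1.562e+00] p [0.5891 0.1436 0.142 ] F [-0.02 -0.69 -1.04] gap 0.0088
[[0.993, 0.006, -0.116], [0.116, -0.001, 0.993], [0.005, -1.0, -0.001]] yaw z 96.66
```

View pics/w5.png

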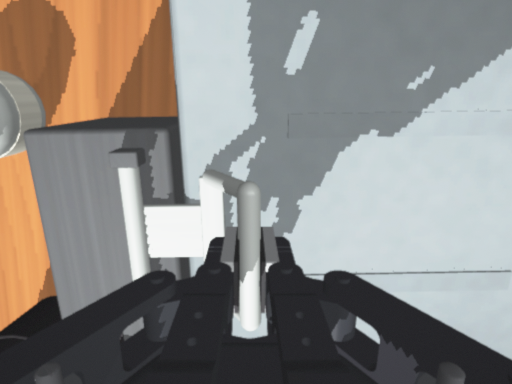

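Request:
{"method": "drive_tool", "body": {
  "plan": "-1 -0.9 -1.8 0 0 0 0; -1 -1 -1.8 0 0 0 0"
}}

```text
clock: 9.95
tcp_pos: [0.5877, 0.1434, 0.1448]
orientation: [-0.706, 0.706, 0.043, -0.039]
wrist_force: [2.8, 0.1, -5.6]
finger_gap: 0.0085
```

Request:
{"method": "drive_tool", "body": {
  "plan": "-1 -1 -1.8 0 0 0 0; -1 -1.1 -1.8 0 0 0 0"
}}

```text
clock: 10.2
tcp_pos: [0.5859, 0.1432, 0.1481]
orientation: [-0.706, 0.706, 0.043, -0.039]
wrist_force: [2.0, 0.3, -4.7]
finger_gap: 0.0084
```

Request:
{"method": "drive_tool", "body": {
  "plan": "-1 -2.5 -3.3 0 0 0 0; -1 -2.9 -3.7 0 0 0 0; -1 -3.1 -3.5 0 0 0 0; -1 -3.4 -3.3 0 0 0 0"
}}

```text
clock: 10.7
tcp_pos: [0.5743, 0.1416, 0.1634]
orientation: [-0.706, 0.706, 0.044, -0.038]
wrist_force: [2.6, -0.6, -5.5]
finger_gap: 0.0087
```

```bash
cat >> h.py <<'E'
def arc(p0=(.5891,.1436,.142)):
    s,M=st(); d=s['tcp_pos']-np.array(p0); x=60+1000*d@EX; z=30+1000*d[2]
    th=np.degrees(np.arctan2(z,x)); r=np.hypot(x,z); print('x,z',x.round(1),z.round(1),'r',r.round(1),'phi',np.radians(th-26.57).round(3),'yoff',(1000*d@EY).round(1))
    px,pz=x,z
    for k in range(1,9):
        t=np.radians(th+5*k); nx,nz=67.1*np.cos(t),67.1*np.sin(t)
        print('phi',(t-.4637).round(2),'row',(nx-px).round(1),(-(nz-pz)).round(1)); px,pz=nx,nz
E
python3 -c "
from h import *
arc()"
```

```text
t 10.7 q [ 1.070e-01  3.780e-01 -8.500e-02  1.099e+00 -1.000e-03  1.561e+00] p [0.5743 0.1416 0.1634] F [ 2.55 -0.61 -5.49] gap 0.0087
[[0.993, 0.009, -0.116], [0.116, -0.0, 0.993], [0.008, -1.0, -0.001]] yaw z 96.65
x,z 45.1 51.4 r 68.3 phi 0.387 yoff -0.1
phi 0.47 row -5.4 -2.8
phi 0.56 row -4.9 -3.3
phi 0.65 row -5.1 -2.8
phi 0.74 row -5.4 -2.4
phi 0.82 row -5.5 -1.9
phi 0.91 row -5.7 -1.4
phi 1.0 row -5.8 -0.9
phi 1.09 row -5.8 -0.4
```

Request:
{"method": "drive_tool", "body": {
  "plan": "-1 -5 -2.8 0 0 0 0; -1 -5 -3 0 0 0 0; -1 -5.2 -2.7 0 0 0 0; -1 -5.4 -2.2 0 0 0 0"
}}

```text
clock: 11.2
tcp_pos: [0.5555, 0.1392, 0.177]
orientation: [-0.706, 0.706, 0.047, -0.035]
wrist_force: [5.1, 0.2, -1.9]
finger_gap: 0.0085
```

```bash
python3 -c "
from h import *
arc();snap('scene','s5');crop('s5',200,110,360,260,4,'s5c')"
```

```text
t 11.2 q [ 0.106  0.329 -0.122  1.104 -0.002  1.561] p [0.5555 0.1392 0.177 ] F [ 5.09  0.16 -1.93] gap 0.0085
[[0.993, 0.017, -0.116], [0.116, 0.0, 0.993], [0.016, -1.0, -0.002]] yaw z 96.64
x,z 26.1 65.0 r 70.0 phi 0.725 yoff -0.1
phi 0.81 row -6.6 0.8
phi 0.9 row -5.7 -1.5
phi 0.99 row -5.8 -1.0
phi 1.07 row -5.8 -0.4
phi 1.16 row -5.9 0.1
phi 1.25 row -5.8 0.6
phi 1.34 row -5.8 1.1
phi 1.42 row -5.6 1.6
```

View pics/s5c.png

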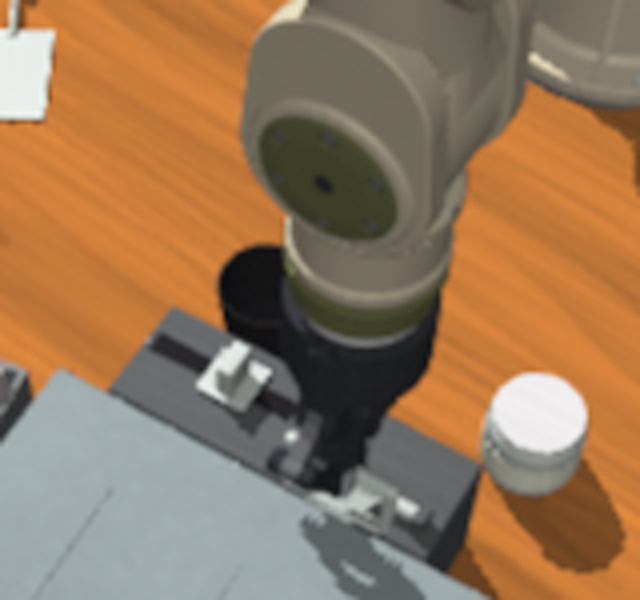

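Request:
{"method": "drive_tool", "body": {
  "plan": "-1 -6 0.5 0 0 0 0; -1 -6 -0.8 0 0 0 0; -1 -6 -0.5 0 0 0 0; -1 -6 0 0 0 0 0"
}}

```text
clock: 11.75
tcp_pos: [0.5367, 0.1367, 0.1831]
orientation: [-0.706, 0.706, 0.053, -0.029]
wrist_force: [5.9, -0.1, -1.5]
finger_gap: 0.0085
```

```bash
python3 -c "
from h import *
arc();snap('wrist','w6')"
```

```text
t 11.75 q [ 0.105  0.278 -0.178  1.082 -0.002  1.561] p [0.5367 0.1367 0.1831] F [ 5.91 -0.12 -1.55] gap 0.0085
[[0.993, 0.033, -0.115], [0.115, 0.002, 0.993], [0.033, -0.999, -0.002]] yaw z 96.62
x,z 7.2 71.1 r 71.5 phi 1.007 yoff -0.1
phi 1.09 row -6.3 4.0
phi 1.18 row -5.9 0.2
phi 1.27 row -5.8 0.7
phi 1.36 row -5.7 1.2
phi 1.44 row -5.6 1.7
phi 1.53 row -5.4 2.2
phi 1.62 row -5.2 2.6
phi 1.7 row -5.0 3.1
```

View pics/w6.png

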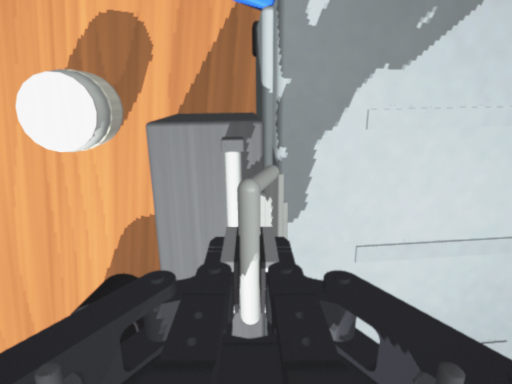

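Request:
{"method": "drive_tool", "body": {
  "plan": "-1 -5 1.5 0 0 0 0; -1 -5 1 0 0 0 0; -1 0 0 0 0 0 0"
}}

```text
clock: 12.18
tcp_pos: [0.5293, 0.1358, 0.184]
orientation: [0.706, -0.706, -0.056, 0.026]
wrist_force: [3.0, -0.1, -4.7]
finger_gap: 0.0084
```

```bash
python3 -c "
from h import *
arc()"
```

```text
t 12.18 q [ 0.105  0.256 -0.205  1.068 -0.002  1.56 ] p [0.5293 0.1358 0.184 ] F [ 2.96 -0.14 -4.68] gap 0.0084
[[0.992, 0.042, -0.115], [0.115, 0.002, 0.993], [0.042, -0.999, -0.002]] yaw z 96.62
x,z -0.3 72.0 r 72.0 phi 1.111 yoff -0.2
phi 1.2 row -5.8 5.2
phi 1.29 row -5.8 0.8
phi 1.37 row -5.7 1.3
phi 1.46 row -5.6 1.8
phi 1.55 row -5.4 2.3
phi 1.63 row -5.2 2.7
phi 1.72 row -4.9 3.2
phi 1.81 row -4.6 3.6
```

Request:
{"method": "drive_tool", "body": {
  "plan": "-0.5 0 0 0 0 0 0; 0 0 0 0 0 0 0; 0 0 0 0 0 0 0; 0 0 -30 0 0 0 0; 0 0 -50 0 0 0 0; 0 0 -40 0 0 0 0; 0 0 0 -50 0 0 0; 0 0 0 -60 0 0 0"
}}

```text
clock: 13.18
tcp_pos: [0.5323, 0.0276, 0.305]
orientation: [0.706, -0.705, -0.054, 0.034]
wrist_force: [1.1, -1.1, -0.2]
finger_gap: 0.0428
```

```bash
python3 -c "
from h import *
st();snap('wrist','w7');snap('scene','s7');snap('top','t7');crop('s7',160,120,360,270,4,'s7c')"
```

```text
t 13.18 q [-0.102  0.198  0.02   1.364  0.005  1.345] p [0.5323 0.0276 0.305 ] F [ 1.09 -1.14 -0.25] gap 0.0428
[[0.992, 0.028, -0.124], [0.124, 0.002, 0.992], [0.028, -1.0, -0.001]] yaw z 97.1
```

View pics/w7.png

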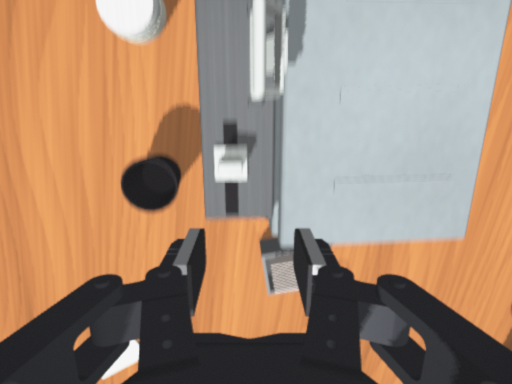

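View pics/s7c.png

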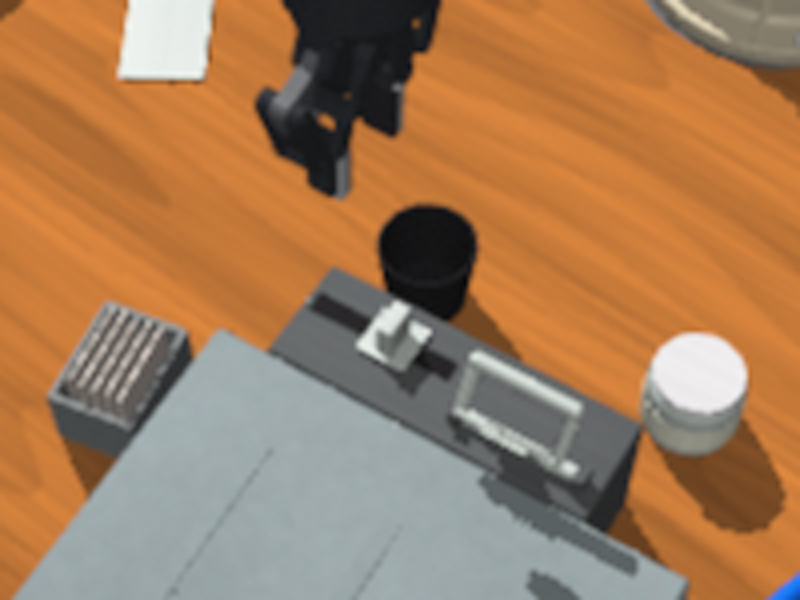

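Latch upright, tab still home, the gripper clear. Next I check the lid height and the bar position by depth.

```bash
python3 -c "
from h import *
print('lid front w7');
for u,v in [(292,130),(292,160),(292,60),(300,100)]: print(u,v,world('w7',u,v).round(4))
z=np.load('pics/s7.npz');
for X,n in [((.5,.5,0),'')]: pass
for f in ('s0','s7'):
  c=np.load('pics/'+f+'.npz')
  for X in [(.575,.03,.1),(.58,.0,.1),(.572,.06,.1)]:
    q=c['R']@np.array(X)+c['t'];u=int(c['fx']*q[0]/q[2]+c['cx']);v=int(c['fy']*q[1]/q[2]+c['cy']);print(f,u,v,world(f,u,v).round(4))
for u,v in [(257,60),(260,80),(231,160)]: print('w7',u,v,world('w7',u,v).round(4))
for x,y in [(480,357),(525,380),(570,403),(397,312)]: print('s7',world('s7',160+x//4,120+y//4).round(4))
a,b=cv2.imread('pics/t0.png'),cv2.imread('pics/t7.png')
cv2.imwrite('pics/tt.png',cv2.resize(b,None,fx=1.5,fy=1.5))"
```

```text
lid front w7
292 130 [0.5741 0.07   0.113 ]
292 160 [0.579  0.0404 0.1119]
292 60 [0.5641 0.1331 0.1114]
300 100 [0.5771 0.0988 0.1131]
s0 242 220 [0.5769 0.0307 0.1058]
s0 231 215 [ 0.5816 -0.      0.1027]
s0 252 226 [0.573  0.0582 0.1023]
s7 242 220 [0.5804 0.034  0.114 ]
s7 231 215 [0.5866 0.0052 0.1145]
s7 252 226 [0.5791 0.0635 0.1164]
w7 257 60 [0.5294 0.1221 0.1771]
w7 260 80 [0.5333 0.1086 0.1787]
w7 231 160 [0.5183 0.0361 0.1261]
s7 [0.5342 0.1077 0.1798]
s7 [0.5308 0.1354 0.1788]
s7 [0.5246 0.1608 0.1765]
s7 [0.5166 0.0337 0.1324]
```

View pics/t7.png

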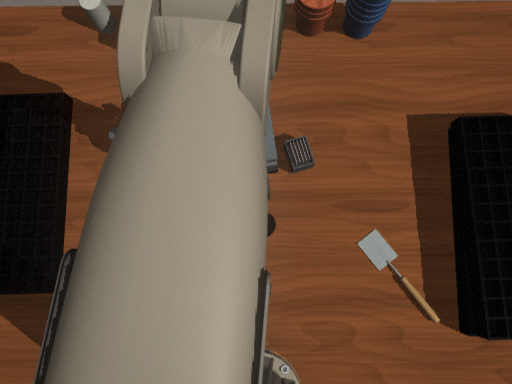

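```bash
python3 -c "
from h import *
st();print(job.hand_in())"
```

```text
t 13.32 q [-0.105  0.199  0.02   1.364  0.005  1.349] p [0.5324 0.0254 0.3044] F [-1.01  0.74 -0.23] gap 0.0428
[[0.993, 0.027, -0.116], [0.116, 0.002, 0.993], [0.027, -1.0, -0.001]] yaw z 96.64
the job is handed in; nothing more can be done
None
```

The seed case is unlocked and the job is handed in at 13.3 s of the 56 s allowed; no verdict was reported.

- **Tab:** I slid it about 15 mm with the shut fingers. It came home against its springy stop, where the highest force I read was about 7 N. The last wrist picture shows the fin still there.
- **Latch:** I gripped the bar with 30 N and swung it along its arc. Readings stayed at about 6 N or less, and nothing jammed. It stands at about 1.1 rad, worked out from the arm's path. The depth pictures agree: the bar now stands directly over the hinge, at about 0.178 m.
- **Lid:** its front edge measures about 112–113 mm above the bench, so it is ajar.
- **Clear of everything:** the gripper is open and well above the bench, touching nothing.
- **Bystanders:** the pot, tin, labels and trowel look undisturbed in the last pictures. The arm hid the brush, marker and sprayer from the top camera, so I did not recheck those. I never worked near them.
- **Disagreement:** the gripper's path came out at about a 72 mm radius, against about 67 mm for the latch. The tool tilted about 2° and the bar probably slid a few mm in the pads, so the latch angle is approximate.

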